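# Line up the fired clay turrets by height

### The arm

A 6-joint arm with a two-finger parallel gripper is mounted at the origin on the work surface. World frame = base frame: x ahead of the robot, y to its left, z up, the work surface at z = 0. Lengths are in m, angles in rad, forces in N, time in s.
With the tool pointing down it reaches from about 0.3 to 0.875 m from the base axis. Payload 6.4 kg.
Tool frame: the origin (TCP) lies midway between the tips of the shut fingers; the grasp point (between the pads) lies 19 mm behind it; z points along the fingers, y is the line along which they close (so a half turn about z gives the same grasp; the last joint's range is limited). The gripper opens to 85 mm and grips with 20 to 120 N. Pads are 22 mm wide; open, the fingers measure 114 mm over their backs; the gripper's body (76 mm by 85 mm) begins 54 mm behind the grasp point. The pads swing forward as they close: fully open they stand 13 mm farther back than shut.
Start: joints at [-1.452, 0.181, 1.607, -0, 1.354, -0.206], TCP at [0.184, -0.545, 0.231] pointing down, gripper open.
Joint ranges: [-2.99, 2.99], [-0.89, 2.07], [0.3, 2.58], [-1.14, 4.28], [0, 2.63], [-3.12, 3.12]. Speed limits (rad/s): [2.57, 2.57, 3.01, 3.14, 3.14, 3.14].

### API

Orientations are given as a unit quaternion [w, x, y, z].
In Python, from bench import ctrl gives the robot as it stands. The module is installed in compiled form; this text tells all that it offers.
- The arm moves only by the tool move_arm, never from a script. Its argument "plan" is one flat list of numbers, 6 for each row, row after row: the shift along the world's x, y, z in units of 50 mm (1.0 is 50 mm), then the turn, a rotation vector about the world's x, y, z in rad. A call has 1 to 10 rows; each row is the pose to reach, as a shift and turn from the pose commanded when the call began; what a row does not reach only later rows make up. A row lasts 1/8 s, in which the tool goes at most 62.5 mm and 10.7 degrees, less where a joint would pass 70% of its speed; a pose out of reach is approached as far as the arm can. A call with a gripper value outside its range is refused whole. "grip" is the finger opening in mm, from 0 to 85.4, set as the call begins (left out, the last holds). The fingers move at their own pace and stop on an object; the grip force is fixed at half the most. Time passes only in rows, so rows that repeat a pose let the fingers close. It gives the time, the measured TCP pose, the force, the opening and the grip force at its end, in the units of the state.
- ctrl.get_obs(): the state, without advancing time (a new reading comes with each control period).
- ctrl.camera(name): name is "scene" or "top"; returns a dict with "pixels" (420x560x3 uint8, red, green, blue), "fx", "fy", "cx", "cy" (pixels), "origin" and "attitude" of the camera in the world. Camera axes: x right, y down, z forward; pixel columns grow to the right and rows downward; lengths in m; the calibration is good to about 2 mm. A picture is of the moment at which its call begins. There is no depth.
- ctrl.hand_in(): hands the job in; it is judged then, once.
The state is a dict: "time_s": time; "q": joint angles; "dq": joint speeds; "joint_efforts": joint torques, N m; "eef_pos": TCP position; "eef_rot": TCP orientation; "wrist_force": force on the tool from outside, world axes, zero at the start; "torque": the same for the moment, N m; "opening": opening from 0.0 (shut) to 1.0 (fully open); "grasp_force": force on a finger pad.
Only numpy, scipy, OpenCV 4.12 (cv2) and the standard library are available. Lean on these libraries where they do the work, as an engineer would, in place of code of your own. Each camera call takes 0.05 s, during which the arm holds its last target. There are 200 camera calls.

### The job

Line up the four fired clay turrets on the four round tiles of the board in order of height, one on each tile: the tallest on the tile next to the pencil pot, then each next shorter one, so that the shortest stands next to the tub. Set each one down upright about the middle of its tile; do not drop or knock over any of them, and leave the pot and the tub where they stand.

Things in the scene. Friction and masses are not known exactly. Their poses are not given: they have to be found in the camera images.
- turret_a_mid (a point): Loose grey-brown fired-clay toy turret, 78 mm tall: a plain round tower 44 mm in diameter, battlements on top (the last 6 mm), dark slits. The four differ only in height (50, 64, 78, 92 mm). About 195 g. Point: on its axis half-way up, 39 mm above its underside; z up. Starts upright on the table, nearer the robot than the board.
- turret_b_mid (a point): Loose grey-brown fired-clay toy turret, 50 mm tall: a plain round tower 44 mm in diameter, battlements on top (the last 6 mm), dark slits. The four differ only in height (50, 64, 78, 92 mm). About 125 g. Point: on its axis half-way up, 25 mm above its underside; z up. Starts upright on the table, nearer the robot than the board.
- turret_c_mid (a point): Loose grey-brown fired-clay toy turret, 92 mm tall: a plain round tower 44 mm in diameter, battlements on top (the last 6 mm), dark slits. The four differ only in height (50, 64, 78, 92 mm). About 230 g. Point: on its axis half-way up, 46 mm above its underside; z up. Starts upright on the table, nearer the robot than the board.
- turret_d_mid (a point): Loose grey-brown fired-clay toy turret, 64 mm tall: a plain round tower 44 mm in diameter, battlements on top (the last 6 mm), dark slits. The four differ only in height (50, 64, 78, 92 mm). About 160 g. Point: on its axis half-way up, 32 mm above its underside; z up. Starts upright on the table, nearer the robot than the board.
- tile_1_top (a point): One of four like white round tiles, fixed, 60 mm in diameter, 5 mm thick, in a slightly uneven row (about 80 mm apart) on a low fixed plywood board (120 x 570 mm, 8 mm thick). Point: centre of its top face, 13 mm above the table; x across the row, away from the robot, y along it, z up. Its number says nothing about its place in the row.
- tile_2_top (a point): One of four like white round tiles, fixed, 60 mm in diameter, 5 mm thick, in a slightly uneven row (about 80 mm apart) on a low fixed plywood board (120 x 570 mm, 8 mm thick). Point: centre of its top face, 13 mm above the table; x across the row, away from the robot, y along it, z up. Its number says nothing about its place in the row.
- tile_3_top (a point): One of four like white round tiles, fixed, 60 mm in diameter, 5 mm thick, in a slightly uneven row (about 80 mm apart) on a low fixed plywood board (120 x 570 mm, 8 mm thick). Point: centre of its top face, 13 mm above the table; x across the row, away from the robot, y along it, z up. Its number says nothing about its place in the row.
- tile_4_top (a point): One of four like white round tiles, fixed, 60 mm in diameter, 5 mm thick, in a slightly uneven row (about 80 mm apart) on a low fixed plywood board (120 x 570 mm, 8 mm thick). Point: centre of its top face, 13 mm above the table; x across the row, away from the robot, y along it, z up. Its number says nothing about its place in the row.
- pencil_pot: Round steel pot of pencils, 72 mm in diameter at the rim, 85 mm high, pencils up to 145 mm; loose, 350 g, standing on one end of the board, in line with the tiles, about 105 mm from the nearest one. It can be at either end. Origin: centre of its underside.
- tub: Round beige tub with a blue lid, 74 mm in diameter, 58 mm high; loose, 350 g, standing on the other end of the board. Origin: centre of its underside.
Things that resemble listed ones, but are neither listed nor needed, are in the scene too. What is shaped like the part that bears turret_d_mid but orange, purple or red is not meant.

How it is judged:
At the end, for the whole second after the job is handed in: Each turret stands upright (within 0.1 rad) and at rest on its own tile, its axis within 12 mm of the tile's centre and its underside within 4 mm of the tile's top; counted from the pencil pot (about 105, 185, 265 and 345 mm from it, each within 40 mm) they are the 92, 78, 64 and 50 mm turrets (((horizontal distance between turret_c_mid and tile_1_top below 0.012 m and z of turret_c_mid in the frame of tile_1_top between 0.042 and 0.05 m) or (horizontal distance between turret_c_mid and tile_2_top below 0.012 m and z of turret_c_mid in the frame of tile_2_top between 0.042 and 0.05 m) or (horizontal distance between turret_c_mid and tile_3_top below 0.012 m and z of turret_c_mid in the frame of tile_3_top between 0.042 and 0.05 m) or (horizontal distance between turret_c_mid and tile_4_top below 0.012 m and z of turret_c_mid in the frame of tile_4_top between 0.042 and 0.05 m)) and horizontal distance between turret_c_mid and pencil_pot between 0.065 and 0.145 m and angle between each of turret_c_mid, turret_a_mid, turret_d_mid, turret_b_mid's own z axis and vertical below 0.1 rad and linear speed of each of turret_c, turret_a, turret_d, turret_b below 0.01 m/s and angular speed of each of turret_c, turret_a, turret_d, turret_b below 0.1 rad/s and ((horizontal distance between turret_a_mid and tile_1_top below 0.012 m and z of turret_a_mid in the frame of tile_1_top between 0.035 and 0.043 m) or (horizontal distance between turret_a_mid and tile_2_top below 0.012 m and z of turret_a_mid in the frame of tile_2_top between 0.035 and 0.043 m) or (horizontal distance between turret_a_mid and tile_3_top below 0.012 m and z of turret_a_mid in the frame of tile_3_top between 0.035 and 0.043 m) or (horizontal distance between turret_a_mid and tile_4_top below 0.012 m and z of turret_a_mid in the frame of tile_4_top between 0.035 and 0.043 m)) and horizontal distance between turret_a_mid and pencil_pot between 0.145 and 0.225 m and ((horizontal distance between turret_d_mid and tile_1_top below 0.012 m and z of turret_d_mid in the frame of tile_1_top between 0.028 and 0.036 m) or (horizontal distance between turret_d_mid and tile_2_top below 0.012 m and z of turret_d_mid in the frame of tile_2_top between 0.028 and 0.036 m) or (horizontal distance between turret_d_mid and tile_3_top below 0.012 m and z of turret_d_mid in the frame of tile_3_top between 0.028 and 0.036 m) or (horizontal distance between turret_d_mid and tile_4_top below 0.012 m and z of turret_d_mid in the frame of tile_4_top between 0.028 and 0.036 m)) and horizontal distance between turret_d_mid and pencil_pot between 0.225 and 0.305 m and ((horizontal distance between turret_b_mid and tile_1_top below 0.012 m and z of turret_b_mid in the frame of tile_1_top between 0.021 and 0.029 m) or (horizontal distance between turret_b_mid and tile_2_top below 0.012 m and z of turret_b_mid in the frame of tile_2_top between 0.021 and 0.029 m) or (horizontal distance between turret_b_mid and tile_3_top below 0.012 m and z of turret_b_mid in the frame of tile_3_top between 0.021 and 0.029 m) or (horizontal distance between turret_b_mid and tile_4_top below 0.012 m and z of turret_b_mid in the frame of tile_4_top between 0.021 and 0.029 m)) and horizontal distance between turret_b_mid and pencil_pot between 0.305 and 0.385 m); the robot touches nothing.
It fails at once if the pencil pot is pushed away (more than 20 mm) or tipped (distance of pencil_pot from where it was at the start of the episode above 0.02 m or angle between pencil_pot's own z axis and vertical above 0.4 rad).
It fails at once if the tub is pushed away (more than 20 mm) or tipped (distance of tub from where it was at the start of the episode above 0.02 m or angle between tub's own z axis and vertical above 0.4 rad).
It fails at once if a turret is knocked over (leans more than 0.6 rad) (angle between any of turret_a_mid, turret_b_mid, turret_c_mid, turret_d_mid's own z axis and vertical above 0.6 rad).
It fails at once if a turret is dropped (untouched by the fingers with its underside more than 45 mm above the table, that is 32 mm above the tiles) ((height (world z) of turret_a_mid above 0.084 m and contact force between turret_a and the fingers below 0.01 N) or (height (world z) of turret_b_mid above 0.07 m and contact force between turret_b and the fingers below 0.01 N) or (height (world z) of turret_c_mid above 0.091 m and contact force between turret_c and the fingers below 0.01 N) or (height (world z) of turret_d_mid above 0.077 m and contact force between turret_d and the fingers below 0.01 N)).
It also fails if it takes over 96 s, if anything falls off the work surface, if the arm or the gripper's body presses on something with over 40 N, if the wrist force passes 120 N, or if a joint passes its speed limit or range.

## Working session

There is one attempt and no reset: what is moved stays moved. The work goes in short steps, Python scripts to look and compute and a tool call to move; the robot and the scene stay as the last step left them, time stands still between calls to the robot, and variables do not carry over. Pictures are saved under pics/ and viewed, at most 14 in all, crops included, and the job is handed in when it is done.

Besides the shell and the picture viewer there is one more tool, called after "Call:" as name(argument=value, ...), one argument or row to a line, values as JSON. move_arm: Moves the arm, as the interface text tells. Its arguments: {"type":"object","properties":{"plan":{"type":"array"},"grip":{"type":"number"}},"required":["plan"]}

```bash
mkdir -p pics; cat > h.py <<'E'
import numpy as np, cv2, json
from bench import ctrl
from scipy.spatial.transform import Rotation as R
def cam(n,save=None):
    c=ctrl.camera(n)
    if save: cv2.imwrite(f'pics/{save}.png',c['pixels'][:,:,::-1])
    return c
def att(c):
    a=np.array(c['attitude'],float)
    return a if a.shape==(3,3) else R.from_quat(a[[1,2,3,0]]).as_matrix()
def ray(c,u,v,z):
    d=att(c)@np.array([(u-c['cx'])/c['fx'],(v-c['cy'])/c['fy'],1]); o=np.array(c['origin'])
    return o+d*(z-o[2])/d[2]
def proj(c,p):
    q=att(c).T@(np.array(p)-np.array(c['origin'])); return c['cx']+c['fx']*q[0]/q[2],c['cy']+c['fy']*q[1]/q[2]
E
python3 - <<'E'
from h import *
for n in('scene','top'):
    c=cam(n,n+'0'); print({k:c[k] for k in c if k!='pixels'})
o=ctrl.get_obs();print(o['time_s'],o['eef_pos'],o['eef_rot'],o['opening'])
E
```

```text
{'fx': 449.8037007523226, 'fy': 449.8037007523226, 'cx': 273.56032689919107, 'cy': 202.23568778129143, 'origin': array([ 0.88754854, -0.57736528,  0.64949685]), 'attitude': array([-0.40646469,  0.87149048,  0.24964117, -0.11388623])}
{'fx': 496.7600058576636, 'fy': 496.7600058576636, 'cx': 276.856292868238, 'cy': 214.48433800329263, 'origin': array([0.44799018, 0.01706609, 1.06415539]), 'attitude': array([-0.01849616,  0.71013354, -0.7031239 ,  0.03138524])}
0.1 [ 0.18343268 -0.54441229  0.23047386] [-8.04479116e-04  9.86840914e-01  1.61692183e-01  2.72719334e-05] 0.9987711406035598
```

View pics/scene0.png

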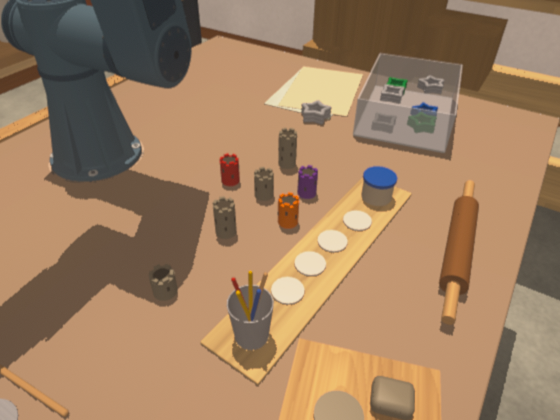

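View pics/top0.png

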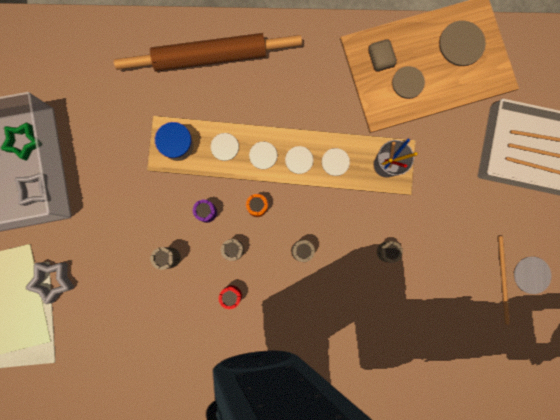

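Grey turrets, scene: (288,148), (264,184), (225,218), (163,283); top: (163,258), (231,249), (303,250), (390,251). Look-alikes, not meant: red (230,170), purple (308,182) and orange (288,210) in the scene view. The pot is at the right end of the top view (395,158) and the tub at (174,141). I'll check the choice in close crops.

```bash
python3 - <<'E'
import cv2
a=cv2.imread('pics/scene0.png')[120:310,140:330];cv2.imwrite('pics/c1.png',cv2.resize(a,None,fx=3.1,fy=3.1,interpolation=2))
a=cv2.imread('pics/top0.png')[110:280,140:420];cv2.imwrite('pics/c2.png',cv2.resize(a,None,fx=2.8,fy=2.8,interpolation=2))
E
```

```text
(no output)
```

View pics/c1.png

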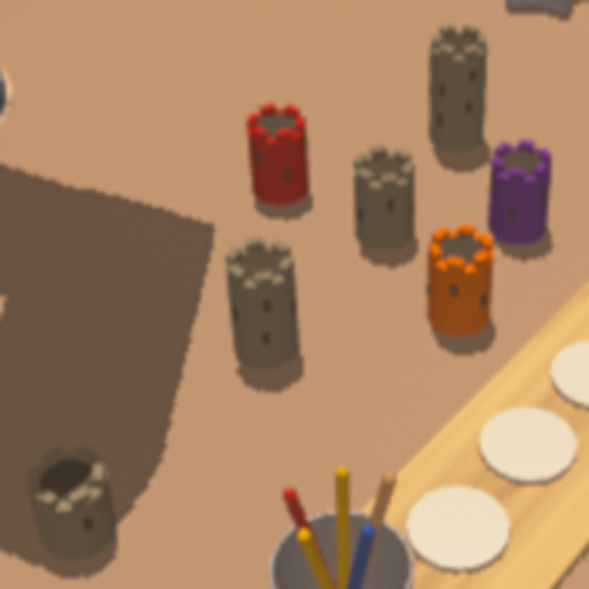

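View pics/c2.png

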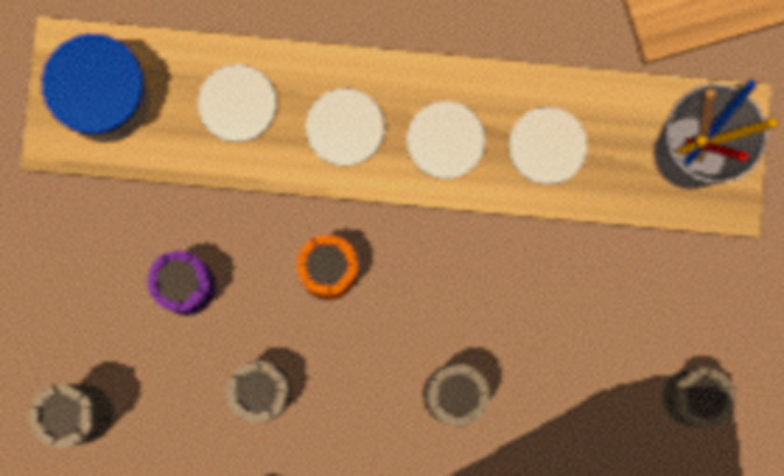

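```bash
python3 - <<'E'
from h import *
t=ctrl.camera('top');s=ctrl.camera('scene')
T={'T1':((62,415),(459,40)),'T2':((259,391),(386,163)),'T3':((459,395),(260,258)),'T4':((700,396),(66,478))}
for k,(a,b) in T.items():
    for h in(.05,.064,.078,.092):
        p=ray(t,140+a[0]/2.8-.3,110+a[1]/2.8-.3,h); q=ray(s,140+b[0]/3.1-.3,120+b[1]/3.1-.3,h)
        print(k,h,p.round(4)[:2],q.round(4)[:2],(1e3*np.linalg.norm(p-q)).round(1))
# tiles automatic
im=t['pixels'];g=cv2.cvtColor(im,cv2.COLOR_RGB2HSV)
for n,c,z in(('top',t,.013),('scene',s,.013)):
    g=cv2.cvtColor(c['pixels'],cv2.COLOR_RGB2HSV); m=((g[...,1]<60)&(g[...,2]>180)).astype('u1')
    nn,l,st,ce=cv2.connectedComponentsWithStats(m)
    for i in range(1,nn):
        p=ray(c,*ce[i],z)
        if 250<st[i,4]<1200: print(n,st[i,2:],ce[i].round(1),p.round(4)[:2])
p=ray(t,140+710/2.8,110+137/2.8,.093);print('pot',p);print('tub',ray(t,140+93/2.8,110+84/2.8,.066))
E
```

```text
T1 0.05 [0.4291 0.2311] [0.3992 0.282 ] 59.0
T1 0.064 [0.4294 0.2281] [0.4106 0.262 ] 38.7
T1 0.078 [0.4296 0.2252] [0.422  0.2419] 18.3
T1 0.092 [0.4299 0.2222] [0.4334 0.2218] 3.6
T2 0.05 [0.4477 0.0891] [0.4406 0.1073] 19.5
T2 0.064 [0.4478 0.0881] [0.4511 0.0913] 4.6
T2 0.078 [0.4478 0.0871] [0.4615 0.0753] 18.1
T2 0.092 [0.4478 0.0861] [0.4719 0.0593] 36.1
T3 0.05 [ 0.4462 -0.0564] [ 0.4274 -0.0273] 34.6
T3 0.064 [ 0.4462 -0.0554] [ 0.4381 -0.0401] 17.2
T3 0.078 [ 0.4462 -0.0543] [ 0.4489 -0.053 ] 3.0
T3 0.092 [ 0.4463 -0.0533] [ 0.4596 -0.0658] 18.3
T4 0.05 [ 0.4471 -0.2326] [ 0.4501 -0.239 ] 7.1
T4 0.064 [ 0.4471 -0.2291] [ 0.4603 -0.2469] 22.1
T4 0.078 [ 0.4471 -0.2257] [ 0.4705 -0.2548] 37.4
T4 0.092 [ 0.4471 -0.2222] [ 0.4807 -0.2627] 52.6
top [ 61  27 397] [528.4 122.7] [ 0.7279 -0.546 ]
top [ 50  62 837] [507.1 157.5] [ 0.6508 -0.4974]
top [ 26  26 535] [224.4 146.6] [0.6668 0.1117]
top [ 27  27 533] [262.9 155.1] [0.6494 0.0292]
top [ 26  26 530] [298.8 159.6] [ 0.6406 -0.0476]
top [ 26  26 524] [335.2 161.6] [ 0.6372 -0.1258]
scene [ 81  27 722] [416.1 100. ] [0.602  0.7038]
scene [ 27  18 381] [357.1 219.7] [0.6694 0.1121]
scene [ 29  20 438] [332.1 240.1] [0.6518 0.0294]
scene [ 30  23 524] [309.8 262.6] [ 0.6426 -0.0477]
scene [ 32  26 639] [287.3 289.8] [ 0.6395 -0.1262]
pot [ 0.62969385 -0.23095836  0.093     ]
tub [0.66785339 0.21082749 0.066     ]
```

The crops confirm four plain grey-brown turrets, and two-view triangulation settles the heights:

| Turret | Position (x, y) | Target tile | Tile centre (x, y) |
|---|---|---|---|
| 92 mm | (.432, .222) | A, next to the pot | (.638, -.126) |
| 78 mm | (.4475, -.054) | B | (.6415, -.0475) |
| 64 mm | (.4495, .0895) | C | (.6505, .029) |
| 50 mm | (.4485, -.236) | D, next to the tub | (.668, .112) |

I'll start with the 50 mm turret.

Call:
move_arm(
  plan=[1,1.1,0,0,0,0.18,2,2.2,-0.3,0,0,0.36,3,3.4,-0.6,0,0,0.54,4,4.6,-1,0,0,0.72,4.8,5.6,-1.4,0,0,0.9,5.3,6.18,-1.8,0,0,1.08,5.3,6.18,-2.2,0,0,1.246,5.3,6.18,-2.2,0,0,1.246,5.3,6.18,-2.2,0,0,1.246],
  grip=85,
)

```text
time_s: 1.32
eef_pos: [0.4486, -0.2362, 0.1215]
eef_rot: [0.0, 0.707, 0.707, -0.0]
wrist_force: [-0.4, -0.4, -0.2]
opening: 0.995
grasp_force: 0.0
```

Call:
move_arm(
  plan=[0,0,-0.6,0,0,0,0,0,-1.2,0,0,0,0,0,-1.7,0,0,0,0,0,-2,0,0,0,0,0,-2.1,0,0,0,0,0,-2.1,0,0,0],
)

```text
time_s: 2.08
eef_pos: [0.4488, -0.2366, 0.0169]
eef_rot: [0.0, 0.707, 0.707, 0.0]
wrist_force: [0.0, -0.0, -0.0]
opening: 0.997
grasp_force: 0.0
```

Call:
move_arm(
  plan=[0,0,0,0,0,0,0,0,0,0,0,0,0,0,0,0,0,0,0,0,0,0,0,0,0,0,0,0,0,0,0,0,0,0,0,0,0,0,0,0,0,0,0,0,0,0,0,0],
  grip=30,
)

```text
time_s: 3.08
eef_pos: [0.4491, -0.2364, 0.0172]
eef_rot: [0.001, 0.707, 0.707, -0.0]
wrist_force: [-2.1, 0.6, 6.0]
opening: 0.499
grasp_force: 60.6
```

```bash
python3 - <<'E'
from h import *
c=cam('scene');o=ctrl.get_obs();print(o['eef_pos'],o['opening'],o['wrist_force'],o['grasp_force'])
u,v=map(int,proj(c,o['eef_pos']));a=c['pixels'][v-70:v+70,max(u-90,0):u+90,::-1]
cv2.imwrite('pics/g1.png',cv2.resize(a,None,fx=4,fy=4,interpolation=2))
E
```

```text
[ 0.44909642 -0.23636943  0.01722716] 0.49710276196239817 [-2.01023254  0.34192176  4.96443392] 60.64635872840881
```

View pics/g1.png

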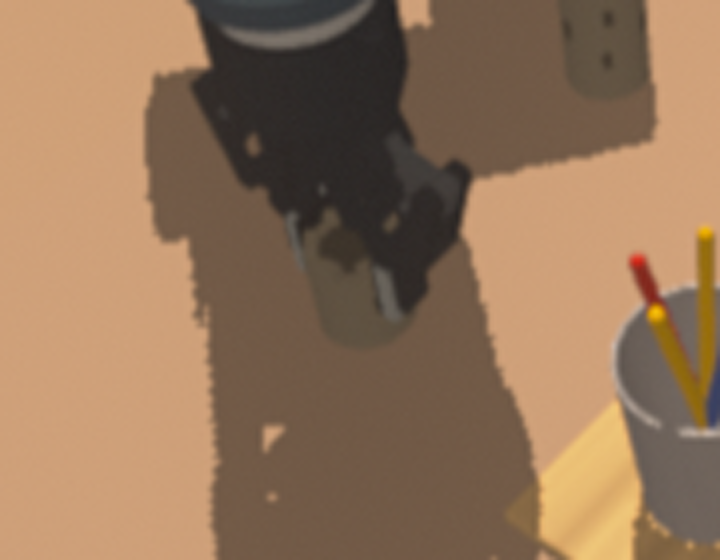

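The crop shows the short turret squarely held at about (365,290), clear of the pot. Next I lift it and carry it to tile D.

Call:
move_arm(
  plan=[0,0,0.3,0,0,0,0,0,0.8,0,0,0,0,0,1.4,0,0,0,0,0,2,0,0,0,0.2,0.4,2.4,0,0,0,0.6,1,2.6,0,0,0,1.1,1.8,2.6,0,0,0,1.6,2.6,2.6,0,0,0,2.1,3.4,2.6,0,0,0,2.6,4.2,2.6,0,0,0],
)

```text
time_s: 4.38
eef_pos: [0.5791, -0.0244, 0.1472]
eef_rot: [0.0, 0.707, 0.707, 0.0]
wrist_force: [0.1, -0.0, -1.6]
opening: 0.496
grasp_force: 61.0
```

Call:
move_arm(
  plan=[0.5,0.8,0,0,0,0,1,1.6,0,0,0,0,1.4,2.2,0,0,0,0,1.66,2.6,0,0,0,0,1.78,2.77,-0.2,0,0,0,1.78,2.77,-0.7,0,0,0,1.78,2.77,-1.2,0,0,0,1.78,2.77,-1.6,0,0,0,1.78,2.77,-1.8,0,0,0,1.78,2.77,-1.8,0,0,0],
)

```text
time_s: 5.62
eef_pos: [0.667, 0.1123, 0.0555]
eef_rot: [-0.001, 0.707, 0.707, -0.001]
wrist_force: [-0.7, 0.2, -1.9]
opening: 0.497
grasp_force: 61.1
```

```bash
python3 - <<'E'
from h import *
o=ctrl.get_obs();print(o['eef_pos'],o['opening'],o['wrist_force'],o['grasp_force'])
E
```

```text
[0.66699481 0.11228993 0.05554333] 0.49657967326330593 [-0.73931926  0.22578391 -1.91995015] 61.094452142715454
```

Call:
move_arm(
  plan=[0,0,-0.2,0,0,0,0,0,-0.36,0,0,0,0,0,-0.44,0,0,0,0,0,-0.48,0,0,0,0,0,-0.48,0,0,0],
)

```text
time_s: 6.25
eef_pos: [0.6675, 0.1126, 0.0322]
eef_rot: [-0.0, 0.707, 0.707, -0.0]
wrist_force: [0.2, 0.3, -1.6]
opening: 0.495
grasp_force: 61.1
```

Call:
move_arm(
  plan=[0,0,-0.02,0,0,0,0,0,-0.03,0,0,0,0,0,-0.04,0,0,0,0,0,-0.04,0,0,0],
)

```text
time_s: 6.75
eef_pos: [0.6676, 0.1125, 0.0304]
eef_rot: [0.0, 0.707, 0.707, 0.0]
wrist_force: [0.9, -0.5, -1.0]
opening: 0.498
grasp_force: 61.1
```

```bash
python3 - <<'E'
from h import *
c=cam('scene');o=ctrl.get_obs();print(o['eef_pos'],o['wrist_force'])
a=c['pixels'][120:270,270:450,::-1]
cv2.imwrite('pics/p1.png',cv2.resize(a,None,fx=4,fy=4,interpolation=2))
E
```

```text
[0.66757492 0.11255514 0.03036427] [-0.56897281  0.45285057 -1.08964865]
```

View pics/p1.png

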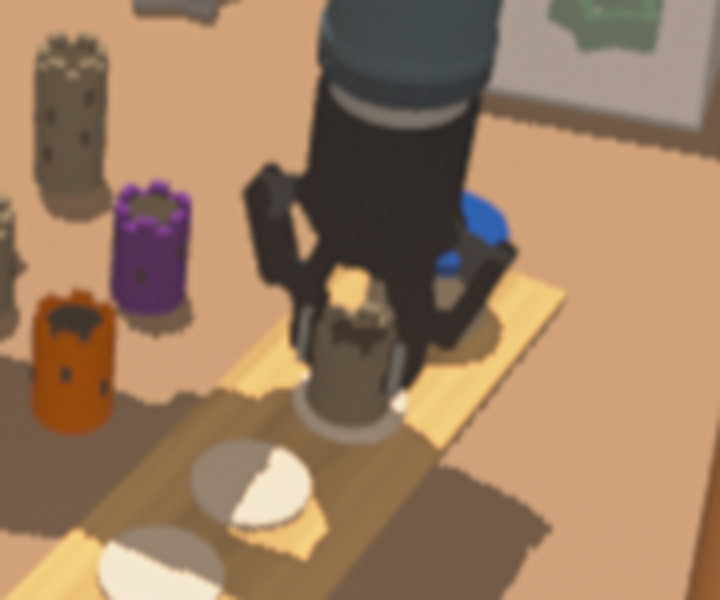

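The crop shows the short turret at about (350,350), centred on the end tile (350,410), right next to the tub. I'll release it and go to the 78 mm one.

Call:
move_arm(
  plan=[0,0,-0.02,0,0,0,0,0,-0.02,0,0,0],
)

```text
time_s: 7.05
eef_pos: [0.6676, 0.1126, 0.0303]
eef_rot: [0.0, 0.707, 0.707, -0.0]
wrist_force: [-3.3, 0.5, 4.8]
opening: 0.494
grasp_force: 61.7
```

Call:
move_arm(
  plan=[0,0,0,0,0,0,0,0,0,0,0,0,0,0,0,0,0,0,0,0,0,0,0,0,0,0,0,0,0,0,0,0,0.3,0,0,0,0,0,0.8,0,0,0,0,0,1.6,0,0,0,0,0,2.6,0,0,0],
  grip=85,
)

```text
time_s: 8.18
eef_pos: [0.6669, 0.1126, 0.1606]
eef_rot: [-0.0, 0.707, 0.707, -0.0]
wrist_force: [0.6, -0.5, -0.4]
opening: 0.997
grasp_force: 0.0
```

Call:
move_arm(
  plan=[-0.9,-0.7,0,0,0,0,-1.8,-1.4,0,0,0,0,-2.7,-2,0,0,0,0,-3.6,-2.7,0,0,0,0,-4.4,-3.32,0,0,0,0,-4.4,-3.32,-0.6,0,0,0,-4.4,-3.32,-0.6,0,0,0],
)

```text
time_s: 9.05
eef_pos: [0.4462, -0.0534, 0.1289]
eef_rot: [-0.001, 0.708, 0.707, -0.0]
wrist_force: [0.6, -0.1, 0.3]
opening: 0.992
grasp_force: 0.0
```

```bash
python3 - <<'E'
from h import *
c=cam('scene');o=ctrl.get_obs();print(o['eef_pos'],o['wrist_force'])
a=c['pixels'][100:330,170:450,::-1]
cv2.imwrite('pics/p2.png',cv2.resize(a,None,fx=2.6,fy=2.6,interpolation=2))
E
```

```text
[ 0.44734362 -0.053422    0.12985308] [ 0.72419387  0.15146495 -0.06828827]
```

View pics/p2.png

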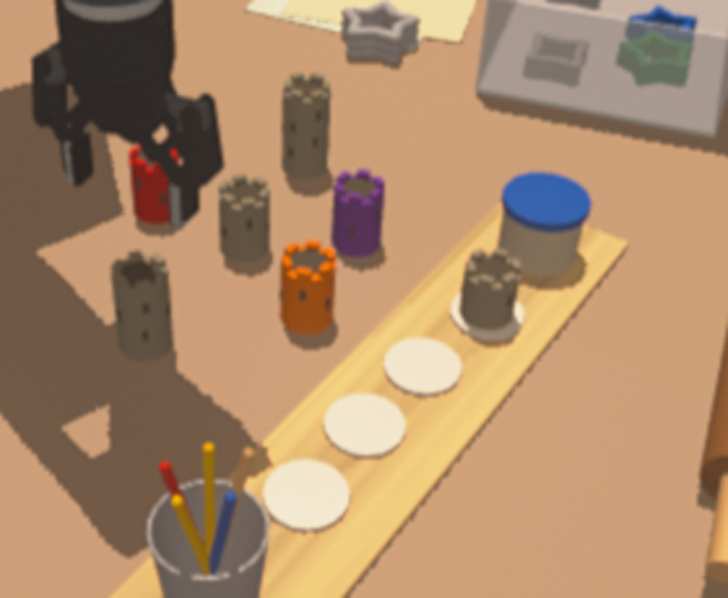

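The 50 mm turret stands centred on the tile next to the tub, at crop (490,295). The gripper is above the 78 mm one at (143,310), so I'll grasp it.

Call:
move_arm(
  plan=[0,0,-0.5,0,0,0,0,0,-1,0,0,0,0,0,-1.5,0,0,0,0,0,-1.8,0,0,0,0,0,-1.9,0,0,0,0,0,-1.9,0,0,0],
)

```text
time_s: 9.85
eef_pos: [0.448, -0.0535, 0.0347]
eef_rot: [0.0, 0.707, 0.707, 0.0]
wrist_force: [-0.1, 0.7, 1.1]
opening: 0.997
grasp_force: 0.0
```

Call:
move_arm(
  plan=[0,0,0,0,0,0,0,0,0,0,0,0,0,0,0,0,0,0,0,0,0,0,0,0,0,0,0,0,0,0,0,0,0,0,0,0,0,0,0,0,0,0,0,0,0,0,0,0],
  grip=30,
)

```text
time_s: 10.85
eef_pos: [0.448, -0.0537, 0.0351]
eef_rot: [0.0, 0.707, 0.707, 0.0]
wrist_force: [-1.7, 0.7, 6.1]
opening: 0.503
grasp_force: 60.2
```

Call:
move_arm(
  plan=[0,0,0.3,0,0,0,0,0,0.8,0,0,0,0.3,0,1.1,0,0,0,0.9,0.02,1.2,0,0,0,1.6,0.04,1.2,0,0,0,2.3,0.06,1.2,0,0,0,3,0.1,1.2,0,0,0,3.5,0.12,1.2,0,0,0,3.8,0.12,1.1,0,0,0,3.87,0.12,0.8,0,0,0],
)

```text
time_s: 12.1
eef_pos: [0.6424, -0.0476, 0.0752]
eef_rot: [0.001, 0.707, 0.707, 0.001]
wrist_force: [-0.1, -0.2, -3.3]
opening: 0.501
grasp_force: 61.5
```

Call:
move_arm(
  plan=[0,0,-0.25,0,0,0,0,0,-0.42,0,0,0,0,0,-0.5,0,0,0,0,0,-0.53,0,0,0,0,0,-0.54,0,0,0,0,0,-0.54,0,0,0],
)

```text
time_s: 12.85
eef_pos: [0.6411, -0.0475, 0.0481]
eef_rot: [0.0, 0.707, 0.707, 0.0]
wrist_force: [-5.3, 0.1, 6.4]
opening: 0.501
grasp_force: 61.9
```

Call:
move_arm(
  plan=[0,0,0,0,0,0,0,0,0,0,0,0,0,0,0,0,0,0,0,0,0,0,0,0,0,0,0,0,0,0,0,0,0.3,0,0,0,0,0,0.8,0,0,0,0,0,1.6,0,0,0,0,0,2.2,0,0,0],
  grip=85,
)

```text
time_s: 13.98
eef_pos: [0.6418, -0.0476, 0.1604]
eef_rot: [0.001, 0.707, 0.707, 0.001]
wrist_force: [-0.2, 0.1, -0.5]
opening: 0.992
grasp_force: 0.0
```

Call:
move_arm(
  plan=[-0.9,0.6,0,0,0,0,-1.8,1.2,0,0,0,0,-2.6,1.8,0,0,0,0,-3.4,2.4,0,0,0,0,-3.83,2.74,0,0,0,0,-3.83,2.74,-0.5,0,0,0,-3.83,2.74,-0.5,0,0,0],
)

```text
time_s: 14.85
eef_pos: [0.4485, 0.0898, 0.1321]
eef_rot: [-0.001, 0.707, 0.707, -0.001]
wrist_force: [0.2, 0.7, -0.1]
opening: 0.994
grasp_force: 0.0
```

```bash
python3 - <<'E'
from h import *
c=cam('scene');o=ctrl.get_obs();print(o['eef_pos'],o['wrist_force'])
a=c['pixels'][100:330,170:450,::-1]
cv2.imwrite('pics/p3.png',cv2.resize(a,None,fx=2.6,fy=2.6,interpolation=2))
E
```

```text
[0.4494248  0.08959545 0.13286532] [-0.10504371 -0.78278996 -0.83971542]
```

View pics/p3.png

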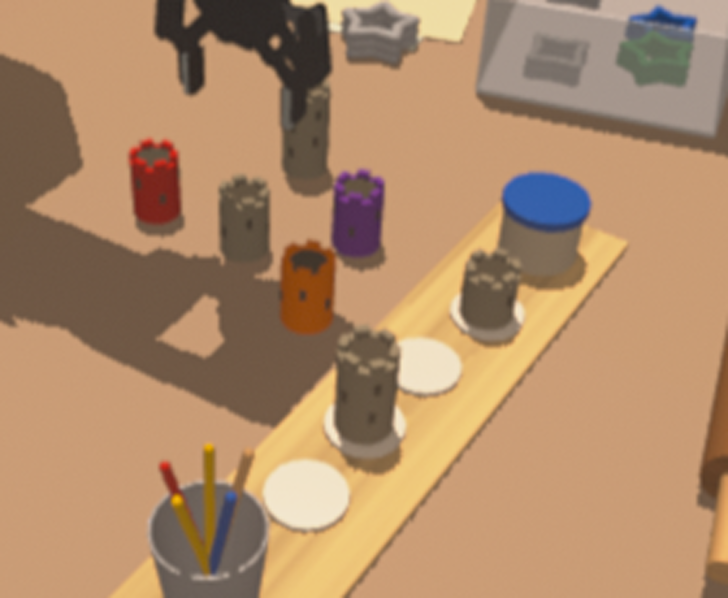

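The 78 mm turret stands centred on its tile at (367,390). Now the 64 mm one. The red and orange turrets are close by, so I'll open to only 68 mm.

Call:
move_arm(
  plan=[0,0,-0.3,0,0,0,0,0,-0.8,0,0,0,0,0,-1.3,0,0,0,0,0,-1.8,0,0,0,0,0,-2.05,0,0,0,0,0,-2.12,0,0,0,0,0,-2.12,0,0,0],
  grip=68,
)

```text
time_s: 15.78
eef_pos: [0.45, 0.0895, 0.0267]
eef_rot: [0.0, 0.707, 0.707, 0.0]
wrist_force: [-0.2, -0.2, -0.3]
opening: 0.799
grasp_force: 0.0
```

Call:
move_arm(
  plan=[0,0,0,0,0,0,0,0,0,0,0,0,0,0,0,0,0,0,0,0,0,0,0,0,0,0,0,0,0,0,0,0,0,0,0,0,0,0,0,0,0,0],
  grip=30,
)

```text
time_s: 16.65
eef_pos: [0.4503, 0.0895, 0.0274]
eef_rot: [0.001, 0.707, 0.707, 0.001]
wrist_force: [-1.7, -0.9, 6.8]
opening: 0.504
grasp_force: 60.6
```

Call:
move_arm(
  plan=[0,0,0.3,0,0,0,0,0,0.9,0,0,0,0,0,1.6,0,0,0,0.2,-0.06,2.1,0,0,0,0.7,-0.2,2.2,0,0,0,1.4,-0.4,2.2,0,0,0,2.1,-0.65,2.2,0,0,0,2.8,-0.9,2.2,0,0,0,3.4,-1.05,2.2,0,0,0,3.8,-1.15,2.2,0,0,0],
)

```text
time_s: 17.9
eef_pos: [0.6407, 0.0315, 0.1371]
eef_rot: [0.0, 0.707, 0.707, 0.0]
wrist_force: [0.1, -0.1, -1.6]
opening: 0.499
grasp_force: 61.3
```

Call:
move_arm(
  plan=[0.18,-0.05,-0.1,0,0,0,0.2,-0.06,-0.5,0,0,0,0.2,-0.06,-1,0,0,0,0.2,-0.06,-1.4,0,0,0,0.2,-0.06,-1.7,0,0,0,0.2,-0.06,-1.84,0,0,0,0.2,-0.06,-1.91,0,0,0,0.2,-0.06,-1.94,0,0,0,0.2,-0.06,-1.94,0,0,0],
)

```text
time_s: 19.02
eef_pos: [0.6501, 0.029, 0.0404]
eef_rot: [0.0, 0.707, 0.707, 0.0]
wrist_force: [-2.8, 0.5, 2.5]
opening: 0.499
grasp_force: 61.5
```

Call:
move_arm(
  plan=[0,0,0,0,0,0,0,0,0,0,0,0,0,0,0,0,0,0,0,0,0,0,0,0,0,0,0,0,0,0,0,0,0.3,0,0,0,0,0,0.8,0,0,0,0,0,1.6,0,0,0,0,0,2.5,0,0,0],
  grip=85,
)

```text
time_s: 20.15
eef_pos: [0.6492, 0.0291, 0.1661]
eef_rot: [-0.0, 0.707, 0.707, -0.0]
wrist_force: [0.3, 0.2, -0.4]
opening: 0.996
grasp_force: 0.0
```

Call:
move_arm(
  plan=[-0.8,0.7,0.1,0,0,0,-1.6,1.4,0.1,0,0,0,-2.4,2.1,0.1,0,0,0,-3.2,2.8,0.1,0,0,0,-4,3.5,0.1,0,0,0,-4.37,3.86,0.1,0,0,0,-4.37,3.86,-0.2,0,0,0,-4.37,3.86,-0.2,0,0,0],
)

```text
time_s: 21.15
eef_pos: [0.4308, 0.2215, 0.1535]
eef_rot: [-0.0, 0.707, 0.707, -0.001]
wrist_force: [0.5, -0.1, 0.5]
opening: 0.997
grasp_force: 0.0
```

Call:
move_arm(
  plan=[0,0,-0.5,0,0,0,0,0,-1,0,0,0,0,0,-1.5,0,0,0,0,0,-1.9,0,0,0,0,0,-2.05,0,0,0,0,0,-2.1,0,0,0,0,0,-2.1,0,0,0],
)

```text
time_s: 22.02
eef_pos: [0.4317, 0.2219, 0.0498]
eef_rot: [0.0, 0.707, 0.707, 0.0]
wrist_force: [-0.5, -0.2, -0.4]
opening: 1.002
grasp_force: 0.0
```

Call:
move_arm(
  plan=[0,0,0,0,0,0,0,0,0,0,0,0,0,0,0,0,0,0,0,0,0,0,0,0,0,0,0,0,0,0,0,0,0,0,0,0,0,0,0,0,0,0,0,0,0,0,0,0],
  grip=30,
)

```text
time_s: 23.02
eef_pos: [0.4313, 0.2222, 0.0499]
eef_rot: [0.0, 0.707, 0.707, 0.0]
wrist_force: [-2.0, 0.4, 5.4]
opening: 0.503
grasp_force: 60.5
```

```bash
python3 - <<'E'
from h import *
c=cam('scene');o=ctrl.get_obs();print(o['eef_pos'],o['wrist_force'],o['opening'])
a=c['pixels'][100:330,170:450,::-1]
cv2.imwrite('pics/p4.png',cv2.resize(a,None,fx=2.6,fy=2.6,interpolation=2))
E
```

```text
[0.4313282  0.22222647 0.04997008] [-2.12028977 -0.93058007  6.18818537] 0.5016344200578569
```

View pics/p4.png

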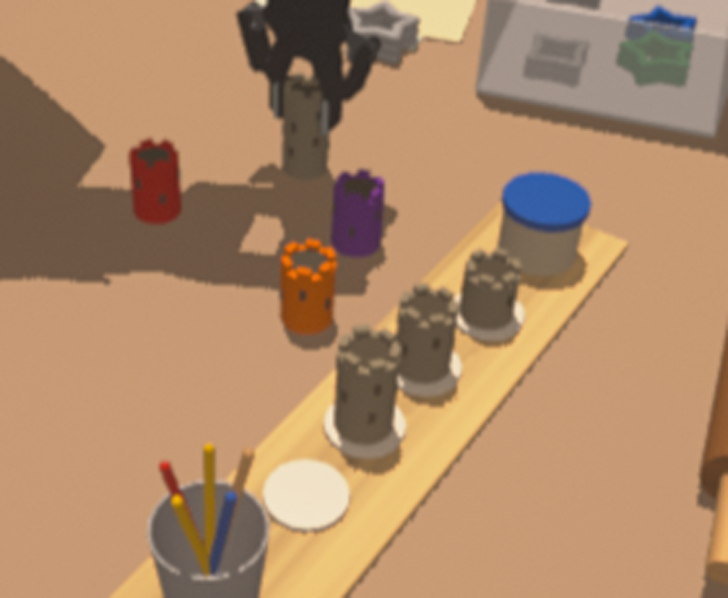

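Three turrets stand on their tiles and the 92 mm one is gripped at (305,120). I'll take it along the near side of the row and out to the tile beside the pot.

Call:
move_arm(
  plan=[0,0,0.3,0,0,0,0,0,0.9,0,0,0,0,0,1.5,0,0,0,0,-0.2,2,0,0,0,0.1,-0.7,2.2,0,0,0,0.2,-1.4,2.2,0,0,0,0.3,-2.2,2.2,0,0,0,0.4,-3,2.2,0,0,0,0.6,-3.8,2.2,0,0,0,0.9,-4.6,2.2,0,0,0],
)

```text
time_s: 24.32
eef_pos: [0.4758, -0.0091, 0.1599]
eef_rot: [0.0, 0.707, 0.707, 0.0]
wrist_force: [0.4, 0.3, -2.0]
opening: 0.506
grasp_force: 61.3
```

Call:
move_arm(
  plan=[0.3,-0.7,0,0,0,0,0.8,-1.4,0,0,0,0,1.4,-1.9,0,0,0,0,2.1,-2.2,0,0,0,0,2.7,-2.36,0,0,0,0,3.1,-2.36,0,0,0,0,3.23,-2.36,-0.2,0,0,0,3.23,-2.36,-0.7,0,0,0,3.23,-2.36,-1.2,0,0,0,3.23,-2.36,-1.4,0,0,0],
)

```text
time_s: 25.58
eef_pos: [0.6354, -0.1251, 0.0869]
eef_rot: [-0.002, 0.707, 0.707, -0.001]
wrist_force: [0.1, 0.5, -2.9]
opening: 0.499
grasp_force: 61.5
```

Call:
move_arm(
  plan=[0,0,-0.2,0,0,0,0,0,-0.37,0,0,0,0,0,-0.47,0,0,0,0,0,-0.52,0,0,0,0,0,-0.54,0,0,0,0,0,-0.54,0,0,0],
)

```text
time_s: 26.32
eef_pos: [0.6377, -0.1261, 0.063]
eef_rot: [0.0, 0.707, 0.707, 0.0]
wrist_force: [-3.2, 0.8, 1.8]
opening: 0.502
grasp_force: 61.8
```

Contact, so I'll release and rise clear.

Call:
move_arm(
  plan=[0,0,0,0,0,0,0,0,0,0,0,0,0,0,0,0,0,0,0,0,0,0,0,0,0,0,0,0,0,0,0,0,0.3,0,0,0,0,0,0.8,0,0,0,0,0,1.6,0,0,0,0,0,2.5,0,0,0],
  grip=85,
)

```text
time_s: 27.45
eef_pos: [0.6372, -0.1258, 0.1891]
eef_rot: [-0.0, 0.707, 0.707, -0.0]
wrist_force: [0.4, -0.1, 0.3]
opening: 0.996
grasp_force: 0.0
```

Call:
move_arm(
  plan=[-1,0,0.3,0,0,0,-2,0,0.3,0,0,0,-3,0,0.3,0,0,0,-4,0,0.3,0,0,0,-5,0,0.3,0,0,0,-5,0,0.3,0,0,0,-5,0,0.3,0,0,0],
)

```text
time_s: 28.32
eef_pos: [0.3883, -0.1265, 0.2036]
eef_rot: [0.002, 0.707, 0.707, 0.0]
wrist_force: [-0.2, -0.4, -0.2]
opening: 0.993
grasp_force: 0.0
```

```bash
python3 - <<'E'
from h import *
c=cam('scene');t=cam('top')
a=cv2.resize(c['pixels'][150:370,200:420,::-1],None,fx=2.7,fy=2.7,interpolation=2)[:590]
cv2.imwrite('pics/p5.png',a)
a=t['pixels'][110:200,140:420,::-1]
cv2.imwrite('pics/p6.png',cv2.resize(a,None,fx=2.8,fy=2.8,interpolation=2))
for n,h,p in(('A',.092,(.6384,-.126)),('B',.078,(.6416,-.0476)),('C',.064,(.6506,.0293)),('D',.05,(.668,.112))):
    u,v=proj(t,(*p,h+.013));print(n,(u-140)*2.8,(v-110)*2.8)
print(ctrl.get_obs()['eef_pos'])
E
```

```text
A 564.8097723815997 119.67339245570881
B 451.486512166884 117.63537897893738
C 343.24896067826893 107.6908482576245
D 230.05039418895612 86.50403298392338
[ 0.38860282 -0.12636155  0.20312319]
```

View pics/p5.png

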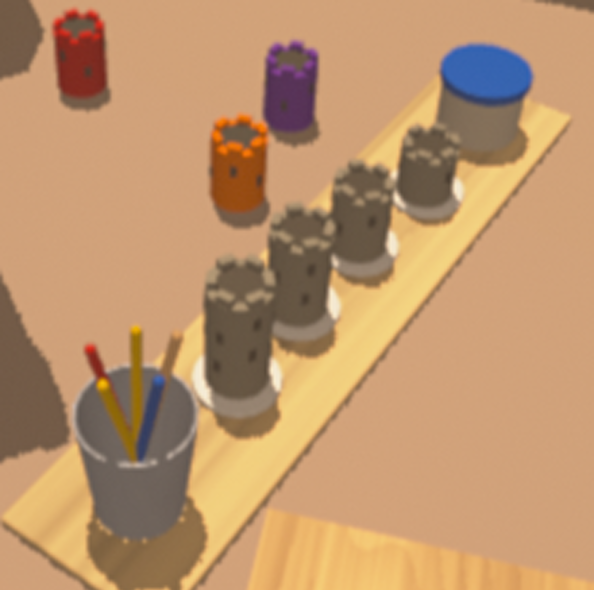

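View pics/p6.png

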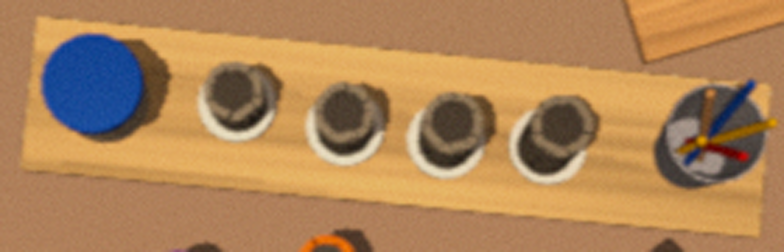

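All four turrets stand upright on their tiles, tall to short from pot to tub. In the top view their tops are at about (563,124), (454,124), (345,112) and (235,93), within about 6 mm of the predicted spots. The pot and tub haven't moved.

```bash
python3 -c "
from h import *
print(ctrl.hand_in())"
```

```text
the job is handed in; nothing more can be done
None
```

The job is handed in: the 92, 78, 64 and 50 mm turrets stand upright on their tiles in that order from the pencil pot to the tub, each within about 6 mm of its tile's centre, and the pot and tub were not moved.

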